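Squeeze a sprung acrylic arch in to its glue lines and hold it

ROBOT

A 7-joint arm with a two-finger parallel gripper is mounted at the origin on the work surface. World frame = base frame: x ahead of the robot, y to its left, z up, the work surface at z = 0. Lengths are in m, angles in rad, forces in N, time in s.
With the tool pointing down it reaches from about 0.4 to 0.85 m from the base axis. Payload 10.4 kg.
Tool frame: the origin (TCP) lies at the very end of the fingers, on their centre line; the grasp point (between the pads) lies 19 mm behind it; x points along the fingers, z is the direction in which the jaws open and shut, and the axes are right-handed (so a half turn about x gives the same grasp; the last joint's range is limited). The gripper opens to 85 mm and grips with 20 to 120 N. Pads are 22 mm wide; open, the fingers measure 114 mm over their backs; the gripper's body (76 mm by 85 mm) begins 54 mm behind the grasp point. The pads swing forward as they close: fully open they stand 13 mm farther back than shut.
Start: joints at [-1.137, 0.332, -0.065, 1.46, 0.022, 1.35, -0.088], TCP at [0.276, 0.561, 0.231] pointing down, gripper open.
Joint ranges: [-2.6, 2.6], [-0.5, 2.12], [-1.47, 1.34], [0.16, 2.42], [-1.27, 4.41], [0.06, 2.06], [-2.6, 2.6]. Speed limits (rad/s): [2.22, 2.22, 2.79, 2.79, 3.14, 3.14, 3.14].

INTERFACE

Orientations are given as a unit quaternion [x, y, z, w].
In Python, from workcell import get_obs, camera, camera_info, hand_in gives the robot as it stands.
- The arm moves only by the tool move_arm, never from a script. Its argument "motion" is text: rows parted by semicolons, each of 4 numbers parted by spaces: the shift along the world's x, y, z in m, then the turn about the world's z in rad. In form: tx ty tz spin; .... A call has 1 to 10 rows; each row is the pose to reach, as a shift and turn from the pose commanded when the call began; what a row does not reach only later rows make up. A row lasts 1/8 s, in which the tool goes at most 62.5 mm and 10.7 degrees, less where a joint would pass 70% of its speed; a pose out of reach is approached as far as the arm can. A call with a gripper value outside its range is refused whole. "grip" is the opening, from 0 (shut) to 1 (fully open), set as the call begins (left out, the last holds). The fingers move at their own pace and stop on an object; "force" is the grip in N (left out, the last holds). Time passes only in rows, so rows that repeat a pose let the fingers close. It gives the time, the measured TCP pose, the force and the opening at its end, in the units of the state.
- get_obs(): the state, without advancing time (a new reading comes with each control period).
- camera(name): name is "side" or "top" or "wrist"; returns (picture, depth): 420x560x3 uint8, red, green, blue; 420x560 float32, m along the optical axis (not along the pixel's ray), 0 where there is no reading.
- camera_info(name): a dict with "camera_matrix" (3x3 intrinsics, pixels), "eye" and "attitude" of the camera in the world. Camera axes: x right, y up, looking along -z (the intrinsics and any distortion apply to the point x, -y, -z); pixel columns grow to the right and rows downward; lengths in m; the calibration is good to about 2 mm. A picture is of the moment at which its call begins: read the wrist's pose just before it. camera_info takes no time and is no camera call; for the wrist camera it gives the pose at the moment of the call.
- hand_in(): hands the job in, once; it reports no verdict.
The state is a dict: "clock": time; "joint_pos": joint angles; "joint_velocities": joint speeds; "tau": joint torques, N m; "position": TCP position; "ee_rot": TCP orientation; "ft_force": force on the tool from outside, world axes, zero at the start; "torque": the same for the moment, N m; "grip_width": opening from 0.0 (shut) to 1.0 (fully open).
Only numpy, scipy, OpenCV 4.12 (cv2) and the standard library are available. Lean on these libraries where they do the work, as an engineer would, in place of code of your own. Each camera call takes 0.05 s, during which the arm holds its last target.

TASK

Pick up the orange acrylic arch, whose legs spring apart like tweezers, and set it on the white base plate on the gluing board, crown up, its legs running along the two ink lines and centred along them. Squeeze the legs until both feet stand just inside their lines, down on the plate, never pinching them far in past the lines, and hold the arch still at that gap for at least three seconds, as one does for the cement to take. Finish while still holding it so, without letting go, and leave the bottle, the block and the spare clamp where they are.

Things in the scene. Friction and masses are not known exactly. Their poses are not given: they have to be found in the camera images.
- arch_mid (a point): Centre of the orange arch, a 4 mm acrylic strip 45 mm wide, about 46 g, bent to an upside-down U 80 mm high: half-round crown, 36 mm outside, over two flat legs 62 mm long. The point is 40 mm above the feet, midway between the legs; x along the strip's 45 mm width, y from leg to leg, z up. It starts crown up on the bench. To grip: from above across the legs' outer faces, about 35 mm above the feet
- foot_a (a point): Foot of leg a (+y side of the arch): middle of the bottom edge of its outer face. Free, each leg springs outward 0.16 rad: outer faces 36 mm apart at the top of the legs, 50 mm at 20 mm above the feet, 56 mm at the feet. Squeezed in as wanted, each still leans out 0.065 rad: 36 mm at the top, 40 mm half-way down, 42 mm at 17 mm above the feet, 44 mm at the feet
- foot_b (a point): Foot of leg b (-y side), likewise. The gap is foot_a to foot_b: 56 mm free, 44 mm when right. Upright pads touch the leaning legs with their lower ends first. Pressed 17 mm above the feet, 3 to 5 N carries the arch with the legs still wide, about 10 N gives the right gap and 15 N or more makes the legs parallel (36 mm), too far in; pressed higher up it takes more
- leg_a (a joint): Inward swing of leg a about its bend, rad: 0 = free (splayed), 0.095 = foot at its line, 0.16 = parallel legs, too far in. Spring 4 N m/rad, hinge line 62 mm from the foot
- leg_b (a joint): Inward swing of leg b, as for leg a
- marks (a point): Point on the top of the white base plate, 52 mm above the bench, midway between two dark ink lines; x along the lines, y across, z up. Lines 70 mm long, 2 mm wide, inner edges 44 mm apart: the outer bottom edges of the legs belong at these. Short cross ticks 23.5 mm either side of the middle show where the strip's side edges come
- station: The fixed gluing board: plywood 240 x 260 mm on battens; origin under its middle on the bench, axes as the marks' axes (marks at x +5 mm). White plate 170 x 190 x 8 mm on it. Aluminium fences, 4 mm above the plate, at x -60 and y -102 mm; two red-tipped spring clamps at the +x edge (x over 100, y +-65 mm), up to 25 mm above the plate
- bottle_mid (a point): Bystander: clear applicator bottle with blue cap, 38 mm diameter, 120 mm high with its needle, standing on the bench; this point is 43 mm up
- block_mid (a point): Bystander: white setting block 50 x 60 x 40 mm high on the bench; its centre
- spare_mid (a point): Bystander: spare spring clamp with red tips lying on its side on the bench, about 105 x 55 mm, 25 mm high; near its middle
Mind the look-alikes: they are no part of the job. Of the things that look like the part that bears arch_mid, take the one that is farthest to the robot's left at the start.

How it is judged:
On the way, in this order (a step that is already met when the one before it is completed fails the run):
1. The arch is lifted clear of the bench, higher than the plate (height (world z) of each of foot_a, foot_b above 0.058 m), for 0.1 s.
2. Both feet stand on the plate at their lines, squeezed to the marked gap, and this is held for 2 s (((y of foot_a in the frame of marks between 0.018 and 0.026 m and y of foot_b in the frame of marks between -0.026 and -0.018 m) or (y of foot_a in the frame of marks between -0.026 and -0.018 m and y of foot_b in the frame of marks between 0.018 and 0.026 m)) and distance between foot_a and foot_b between 0.041 and 0.047 m and angle between the x axis of arch_mid and the x axis of marks, either way round below 0.12 rad and angle between arch_mid's own z axis and vertical below 0.1 rad and x of foot_a in the frame of marks between -0.007 and 0.007 m and z of foot_a in the frame of marks between -0.003 and 0.003 m and contact force between each of leg_a, leg_b and the fingers above 2 N and x of foot_b in the frame of marks between -0.007 and 0.007 m and z of foot_b in the frame of marks between -0.003 and 0.003 m and velocity of joint leg_a between -0.15 and 0.15 rad/s and velocity of joint leg_b between -0.15 and 0.15 rad/s and linear speed of arch below 0.02 m/s), for 2 s.
At the end, for the whole second after the job is handed in: Fingers squeeze both legs (over 2 N each); each foot within 4 mm of its line, feet 41 to 47 mm apart, within 3 mm of the plate's surface, centred along the lines within 7 mm; the arch along the lines within 0.12 rad, upright within 0.10 rad, and still (all of step 2); the arm keeps its last pose, push and grip.
It fails at once if The legs are pinched far in past the lines (feet less than 32 mm apart) (distance between foot_a and foot_b below 0.032 m).
It fails at once if A bystander is moved more than 25 mm (distance of any of bottle_mid, block_mid, spare_mid from where it was at the start of the episode above 0.025 m).
It also fails if it takes over 42 s, if anything falls off the work surface, if the arm or the gripper's body presses on something with over 40 N, if the wrist force passes 120 N, or if a joint passes its speed limit or range.

## Working session

There is one attempt and no reset: what is moved stays moved. The work goes in short steps, Python scripts to look and compute and a tool call to move; the robot and the scene stay as the last step left them, time stands still between calls to the robot, and variables do not carry over. Pictures are saved under pics/ and viewed, and the job is handed in when it is done.

Besides the shell and the picture viewer there is one more tool, called after "Call:" by a JSON object that holds its "fn" and its "kwargs". move_arm: Moves the arm, as the interface text tells. Its arguments: {"type":"object","properties":{"motion":{"type":"string"},"grip":{"type":"number"},"force":{"type":"number"}},"required":["motion"]}

```bash
mkdir -p pics; ls
cat > h.py <<'E'
import numpy as np, cv2
from workcell import *
def snap(n,f):
    p,d=camera(n); cv2.imwrite(f'pics/{f}.png',p[:,:,::-1]); np.save(f'pics/{f}_d.npy',d); return p,d
E
python3 - <<'E'
from h import *
o=get_obs(); print({k:np.round(v,4) for k,v in o.items()})
for n in ['top','side']:
    i=camera_info(n); print(n,i); snap(n,n+'0')
print(get_obs()['clock'])
E
```

```text
pics
{'clock': np.float64(0.0), 'joint_pos': array([-1.1366,  0.3329, -0.0647,  1.461 ,  0.0216,  1.3499, -0.0885]), 'joint_velocities': array([ 0.0006,  0.0003, -0.0015, -0.0001,  0.0004, -0.0006,  0.0002]), 'tau': array([ 1.00000e-04, -6.25445e+01,  4.91000e-02, -3.91615e+01,
        1.63000e-02,  9.90000e-03, -0.00000e+00]), 'position': array([0.2755, 0.5606, 0.2305]), 'ee_rot': array([-0.3741,  0.6006,  0.3735,  0.5998]), 'ft_force': array([ 0.3787, -0.2386, -0.4793]), 'torque': array([-0.024 , -0.0466,  0.0418]), 'grip_width': np.float64(1.0004)}
top {'camera_matrix': array([[395.25181983,   0.        , 277.60805172],
       [  0.        , 395.25181983, 206.41658001],
       [  0.        ,   0.        ,   1.        ]]), 'eye': array([ 0.39211059, -0.14483788,  1.04984339]), 'attitude': array([ 0.05355923, -0.03032034, -0.70574447,  0.7057881 ])}
side {'camera_matrix': array([[409.06034862,   0.        , 277.99395234],
       [  0.        , 409.06034862, 214.5586392 ],
       [  0.        ,   0.        ,   1.        ]]), 'eye': array([0.45588196, 0.48826875, 0.6518679 ]), 'attitude': array([-0.01264782,  0.39727615,  0.9158185 , -0.0573426 ])}
0.1
```

View pics/top0.png

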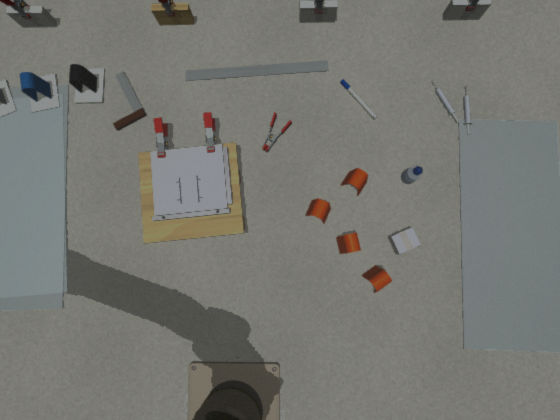

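View pics/side0.png

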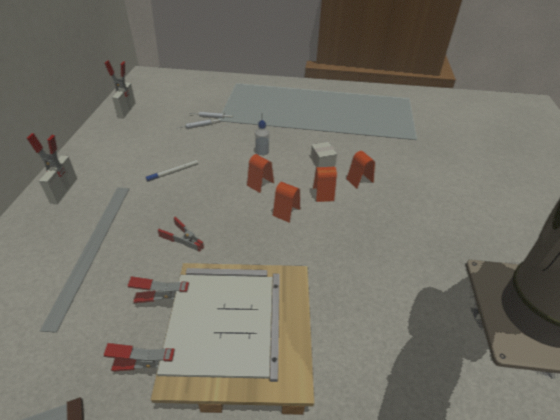

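Top view: image up is +x and image left is +y. The four orange arches are at (318,210), (355,181), (348,243) and (377,279). The leftmost, at (318,210), is the target, and it appears at (287,200) in the side view. The ink lines are near (190,190) top and (237,320) side.

```bash
cat >> h.py <<'E'
from scipy.spatial.transform import Rotation as R
def ray(info,uv):
    K=info['camera_matrix']; uv=np.atleast_2d(uv).astype(float)
    c=np.c_[(uv[:,0]-K[0,2])/K[0,0],-(uv[:,1]-K[1,2])/K[1,1],-np.ones(len(uv))]
    return R.from_quat(info['attitude']).apply(c)   # unit along optical axis
def onplane(info,uv,z):
    r=ray(info,uv); e=np.array(info['eye']); return e+r*((z-e[2])/r[:,2])[:,None]
def deproj(info,uv,d):
    return np.array(info['eye'])+ray(info,uv)*np.asarray(d)[:,None]
def proj(info,P):
    K=info['camera_matrix'];c=R.from_quat(info['attitude']).inv().apply(np.atleast_2d(P)-info['eye'])
    return np.c_[K[0,2]+K[0,0]*c[:,0]/-c[:,2],K[1,2]-K[1,1]*c[:,1]/-c[:,2]]
def orange(p):
    h=cv2.cvtColor(p,cv2.COLOR_RGB2HSV); return cv2.inRange(h,(3,170,70),(14,255,255))
E
python3 - <<'E'
from h import *
for n in ['top','side']:
    p=cv2.imread(f'pics/{n}0.png')[:,:,::-1].copy(); d=np.load(f'pics/{n}0_d.npy'); i=camera_info(n)
    m=orange(p); k,l,s,c=cv2.connectedComponentsWithStats(m)
    for j in range(1,k):
        if s[j,4]<60: continue
        v,u=np.where(l==j); P=deproj(i,np.c_[u,v],d[v,u]); P=P[d[v,u]>0]
        top=P[P[:,2]>P[:,2].max()-0.01]
        print(n,c[j].round(),s[j,4],'zmax',np.percentile(P[:,2],[2,98]).round(3),'cent',np.median(P,0).round(3),'top',top.mean(0).round(3))
        if n=='top' and abs(c[j][0]-318)<6 or n=='side' and abs(c[j][0]-287)<6:
            q=cv2.minAreaRect(np.c_[u,v].astype(np.float32)); print('rect',q)
            np.save(f'pics/P_{n}.npy',P)
            t=P[P[:,2]>0.066][:,:2]; r=cv2.minAreaRect((t*1000).astype(np.float32)); print('upper rect mm',r)
    bg=[(300,330)] if n=='top' else [(400,300)]
    for u,v in bg: print('bench',deproj(i,[(u,v)],[d[v,u]]))
    x0,y0,x1,y1=(140,135,255,250) if n=='top' else (150,260,320,400)
    cv2.imwrite(f'pics/{n}_crop.png',cv2.resize(p[y0:y1,x0:x1,::-1],None,fx=5 if n=='top' else 4,fy=5 if n=='top' else 4,interpolation=cv2.INTER_CUBIC))
    x0,y0,x1,y1=(290,150,430,300) if n=='top' else (230,130,390,230)
    cv2.imwrite(f'pics/{n}_cropA.png',cv2.resize(p[y0:y1,x0:x1,::-1],None,fx=4,fy=4,interpolation=cv2.INTER_CUBIC))
E
```

```text
top [358. 178.] 239 zmax [0.065 0.081] cent [ 0.579 -0.312  0.076] top [ 0.579 -0.312  0.077]
top [320. 208.] 238 zmax [0.061 0.081] cent [ 0.504 -0.217  0.076] top [ 0.504 -0.217  0.077]
rect ((319.43817138671875, 208.13917541503906), (15.331727027893066, 16.753211975097656), 23.96249008178711)
upper rect mm ((503.70751953125, -216.61697387695312), (34.19606018066406, 41.82347106933594), 66.55682373046875)
top [351. 242.] 232 zmax [0.066 0.081] cent [ 0.42  -0.292  0.076] top [ 0.42  -0.294  0.077]
top [380. 280.] 234 zmax [0.069 0.081] cent [ 0.33  -0.36   0.076] top [ 0.329 -0.361  0.077]
bench [[ 0.19648784 -0.16850666 -0.00114499]]
side [363. 157.] 97 zmax [0.071 0.079] cent [ 0.332 -0.354  0.077] top [ 0.333 -0.355  0.076]
side [259. 160.] 78 zmax [0.072 0.08 ] cent [ 0.582 -0.306  0.077] top [ 0.581 -0.306  0.077]
side [326. 172.] 117 zmax [0.067 0.079] cent [ 0.419 -0.285  0.074] top [ 0.419 -0.287  0.075]
side [287. 189.] 138 zmax [0.07  0.079] cent [ 0.504 -0.209  0.076] top [ 0.504 -0.209  0.076]
rect ((286.3150634765625, 188.9931640625), (18.14137840270996, 8.66104507446289), 20.556047439575195)
upper rect mm ((504.40423583984375, -210.86399841308594), (21.456893920898438, 41.24403381347656), 64.11730194091797)
bench [[ 0.26140797  0.0015424  -0.00051302]]
```

View pics/top_cropA.png

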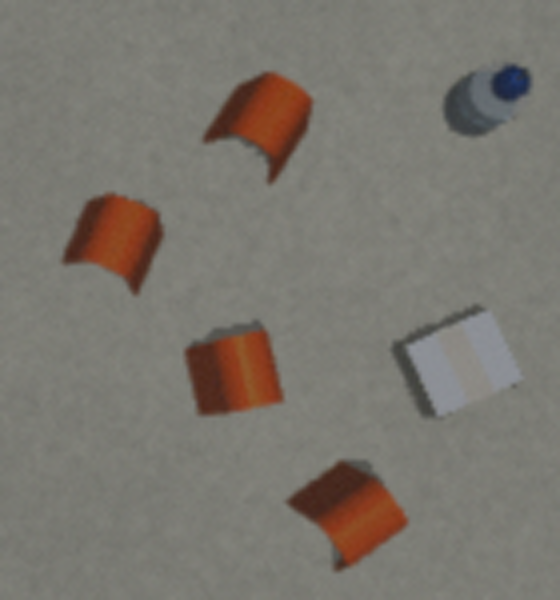

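View pics/side_cropA.png

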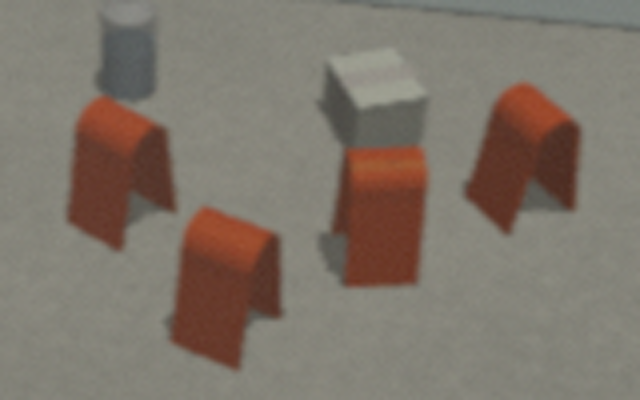

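View pics/top_crop.png

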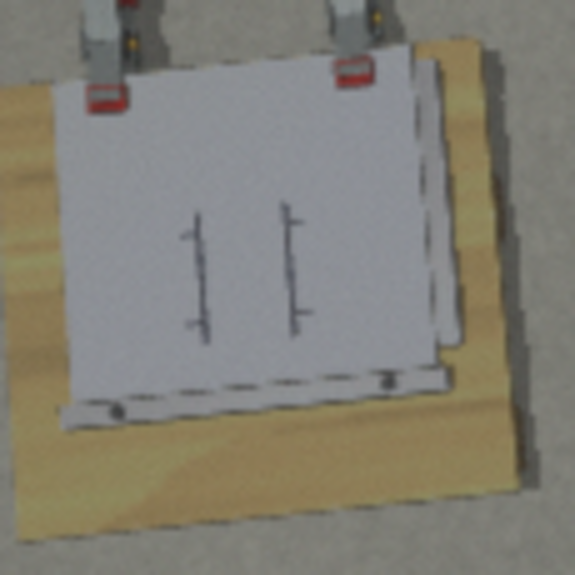

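View pics/side_crop.png

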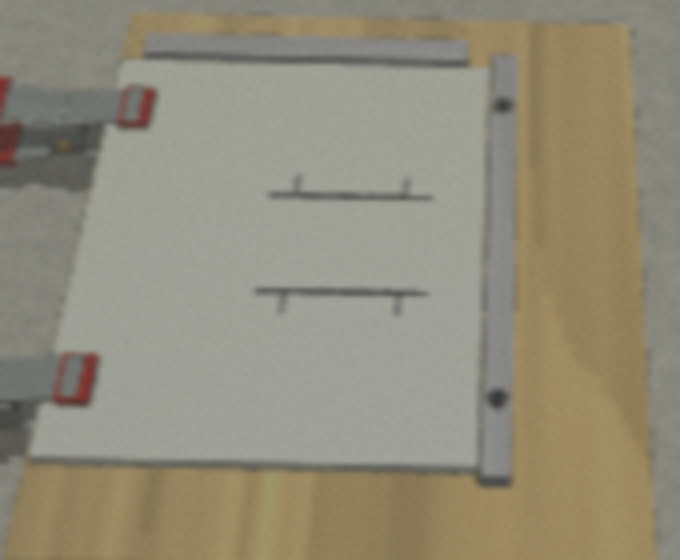

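The target's ridge runs up and to the right in the top view. The ink lines show at crop (198,212)-(206,342) and (285,203)-(295,335) in the top view, and (268,195)-(433,198) and (255,291)-(428,294) in the side view. I'll measure the lines in both views and work out the tool's yaw.

```bash
cat > meas.py <<'E'
from h import *
T={'L1':[(198,212),(206,342)],'L2':[(285,203),(295,335)]}; S={'L1':[(255,291),(428,294)],'L2':[(268,195),(433,198)]}
it,is_=camera_info('top'),camera_info('side')
dt=np.load('pics/top0_d.npy');ds=np.load('pics/side0_d.npy')
for k in T:
    a=np.array(T[k])/5+[140,135]; b=np.array(S[k])/4+[150,260]
    b=b
    for n,i,uv,d in(('top',it,a,dt),('side',is_,b,ds)):
        P=onplane(i,uv,0.052); D=deproj(i,uv,[d[int(round(v)),int(round(u))] for u,v in uv])
        e=P[0]-P[1]; print(k,n,P[:,:2].round(4).tolist(),'len',np.linalg.norm(e).round(4),'yaw',np.degrees(np.arctan2(e[1],e[0])).round(2),'depth z',D[:,2].round(4),'mid',P.mean(0)[:2].round(4))
    # triangulate midpoints
    from numpy.linalg import lstsq
    ends=[]
    for j,jj in ((0,0),(1,1)):
        r1=ray(it,a[j])[0];r2=ray(is_,b[jj])[0]
        s=lstsq(np.c_[r1,-r2],np.array(is_['eye'])-it['eye'],rcond=None)[0]
        p1=it['eye']+r1*s[0];p2=is_['eye']+r2*s[1]; print('  tri',((p1+p2)/2).round(4),'miss',np.linalg.norm(p1-p2).round(4))
o=get_obs(); M=R.from_quat(o['ee_rot']).as_matrix(); print(M.round(3)); print('jaw yaw',np.degrees(np.arctan2(M[1,2],M[0,2])))
E
python3 meas.py
```

```text
L1 top [[0.5873, 0.1421], [0.5194, 0.1358]] len 0.0681 yaw 5.3 depth z [0.0545 0.0513] mid [0.5533 0.1389]
L1 side [[0.5876, 0.1461], [0.5174, 0.1384]] len 0.0706 yaw 6.26 depth z [0.0511 0.0521] mid [0.5525 0.1423]
  tri [0.5884 0.1434 0.0473] miss 0.0005
  tri [0.5188 0.1366 0.049 ] miss 0.002
L2 top [[0.5918, 0.0968], [0.5229, 0.0898]] len 0.0692 yaw 5.79 depth z [0.0524 0.0538] mid [0.5574 0.0933]
L2 side [[0.5926, 0.1004], [0.5223, 0.0927]] len 0.0707 yaw 6.25 depth z [0.0506 0.052 ] mid [0.5575 0.0966]
  tri [0.5931 0.0978 0.048 ] miss 0.0009
  tri [0.523  0.0906 0.0488] miss 0.0007
[[-0.001 -0.897  0.441]
 [-0.001  0.441  0.897]
 [-1.    -0.    -0.001]]
jaw yaw 63.8271378356404
```

Call:
{"fn": "move_arm", "kwargs": {"motion": "0.03 -0.05 0 0; 0.061 -0.098 0 0; 0.092 -0.146 0 0; 0.123 -0.195 0 0; 0.154 -0.244 0 0; 0.185 -0.293 0 0; 0.216 -0.342 0 0; 0.247 -0.391 0 0; 0.27 -0.43 0 0; 0.275 -0.443 0 0", "grip": 1, "force": 20}}

```text
clock: 1.35
position: [0.5516, 0.1146, 0.2309]
ee_rot: [-0.373, 0.601, 0.372, 0.601]
ft_force: [-0.1, 0.4, -0.2]
grip_width: 1.003
```

Run:
```python
from h import *
import pickle
o=get_obs(); i=camera_info('wrist'); p,d=snap('wrist','w1'); pickle.dump((o,i),open('pics/w1.pkl','wb')); print(o['clock'],o['position'],abs(o['joint_velocities']).max(),i)
```

```text
1.35 [0.55158889 0.11456437 0.23094645] 0.1894515118967906 {'camera_matrix': array([[341.69367698,   0.        , 276.43791823],
       [  0.        , 341.69367698, 208.93744843],
       [  0.        ,   0.        ,   1.        ]]), 'eye': array([0.49247637, 0.14305345, 0.37233811]), 'attitude': array([-0.1102734 , -0.06817785,  0.52249587,  0.84272749])}
```

View pics/w1.png

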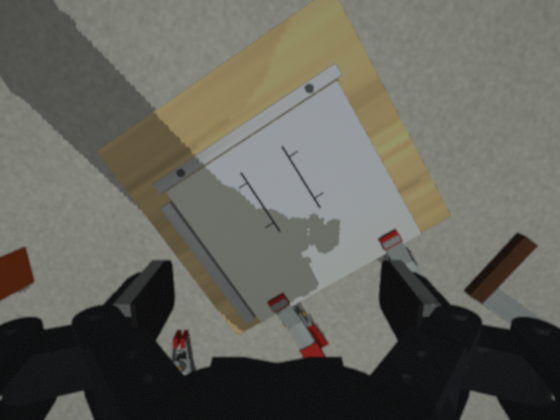

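The wrist view shows both lines, at (241,174)-(279,232) and (282,147)-(320,207).

```bash
cat > wl.py <<'E'
from h import *
import pickle
o,i=pickle.load(open('pics/w1.pkl','rb')); p=cv2.imread('pics/w1.png',0); d=np.load('pics/w1_d.npy')
# local dark-ness
bh=cv2.morphologyEx(p,cv2.MORPH_BLACKHAT,np.ones((9,9),np.uint8))
mids=[]
for a,b in (((241,174),(279,232)),((282,147),(320,207))):
    a,b=np.array(a,float),np.array(b,float); t=(b-a)/np.linalg.norm(b-a); n=np.array([-t[1],t[0]])
    vv,uu=np.mgrid[0:420,0:560]; s=(uu-a[0])*t[0]+(vv-a[1])*t[1]; q=(uu-a[0])*n[0]+(vv-a[1])*n[1]; L=np.linalg.norm(b-a)
    m=(s>-5)&(s<L+5)&(abs(q)<2.6)&(bh>14)
    pts=np.c_[uu[m],vv[m]]; W=onplane(i,pts,0.052)[:,:2]; w=bh[m].astype(float)
    c=np.average(W,axis=0,weights=w); C=np.cov((W-c).T,aweights=w); e=np.linalg.eigh(C)[1][:,1]; e*=np.sign(e[0])
    s=(W-c)@e; lo,hi=np.percentile(s,[.5,99.5]); mid=c+e*(lo+hi)/2
    print('n',m.sum(),'mid',mid.round(4),'len',(hi-lo).round(4),'yaw',np.degrees(np.arctan2(e[1],e[0])).round(2),'depth z',np.median(deproj(i,pts,d[m])[:,2]).round(4)); mids.append(mid)
mids=np.array(mids); print('centre',mids.mean(0).round(4),'sep',np.linalg.norm(mids[0]-mids[1]),'perp yaw',np.degrees(np.arctan2(*(mids[1]-mids[0])[::-1])))
E
python3 wl.py
```

```text
n 269 mid [0.5561 0.094 ] len 0.069 yaw 5.89 depth z 0.0507
n 288 mid [0.5514 0.1397] len 0.0695 yaw 5.89 depth z 0.0507
centre [0.5538 0.1169] sep 0.045967594165777906 perp yaw 95.81075641497338
```

Call:
{"fn": "move_arm", "kwargs": {"motion": "-0.008 -0.055 0 0; -0.016 -0.11 0 0; -0.024 -0.165 0 0; -0.032 -0.22 0 0; -0.04 -0.275 0 0; -0.045 -0.315 0 0; -0.047 -0.33 0 0; -0.047 -0.33 0 0"}}

```text
clock: 2.4
position: [0.5038, -0.2112, 0.2311]
ee_rot: [-0.374, 0.6, 0.374, 0.6]
ft_force: [-0.2, 0.6, -0.8]
grip_width: 0.998
```

Run:
```python
from h import *
import pickle
o=get_obs(); i=camera_info('wrist'); p,d=snap('wrist','w2'); pickle.dump((o,i),open('pics/w2.pkl','wb')); print(o['clock'],o['position'],abs(o['joint_velocities']).max())
m=orange(p); k,l,s,c=cv2.connectedComponentsWithStats(m)
for j in range(1,k):
    if s[j,4]<150: continue
    v,u=np.where(l==j); P=deproj(i,np.c_[u,v],d[v,u]); P=P[d[v,u]>0]
    t=P[P[:,2]>0.066][:,:2]
    if len(t)<20: continue
    r=cv2.minAreaRect((t*1000).astype(np.float32)); print(c[j].round(),s[j,4],P[:,2].max().round(4),'upper rect mm',r)
```

```text
2.4 [ 0.50384666 -0.2112094   0.23113954] 0.028804080182759612
[45. 92.] 4554 0.0804 upper rect mm ((327.28997802734375, -360.59051513671875), (32.198211669921875, 44.41704559326172), 35.03656005859375)
[159. 141.] 3149 0.0804 upper rect mm ((417.7406005859375, -293.7458801269531), (44.10216522216797, 31.92521858215332), 12.076029777526855)
[271. 192.] 2197 0.0803 upper rect mm ((500.6792297363281, -217.203857421875), (34.563507080078125, 44.46907424926758), 66.28746795654297)
[223. 300.] 1748 0.0797 upper rect mm ((576.7714233398438, -311.67718505859375), (32.74994659423828, 45.67532730102539), 56.50632858276367)
```

View pics/w2.png

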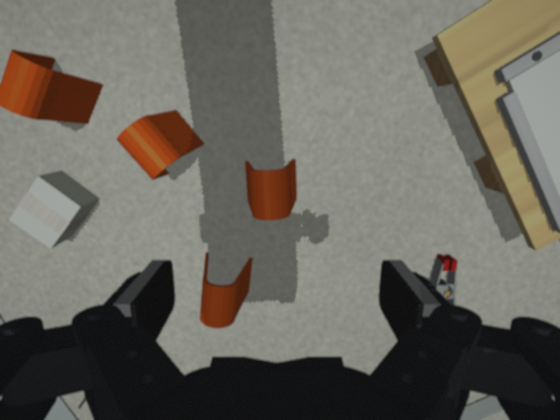

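Target, in the middle of the wrist image at (271,192): centre (0.5007,-0.2172), crown at 80 mm, jaw direction 66.3°. The top view agrees within 3 mm. I'll descend with the gripper open.

Call:
{"fn": "move_arm", "kwargs": {"motion": "-0.002 -0.006 -0.02 0.04; -0.002 -0.006 -0.075 0.04; -0.002 -0.006 -0.13 0.04; -0.002 -0.006 -0.175 0.04; -0.002 -0.006 -0.205 0.04; -0.002 -0.006 -0.215 0.04; -0.002 -0.006 -0.215 0.04; -0.002 -0.006 -0.215 0.04"}}

```text
clock: 3.45
position: [0.5028, -0.2179, 0.0177]
ee_rot: [-0.386, 0.592, 0.385, 0.593]
ft_force: [0.4, -0.4, 0.1]
grip_width: 0.997
```

Run:
```python
from h import *
import pickle
o=get_obs(); i=camera_info('wrist'); p,d=snap('wrist','w3');print(o['clock'],o['position'],o['ft_force'])
snap('side','s3')
p=cv2.imread('pics/s3.png'); cv2.imwrite('pics/s3c.png',cv2.resize(p[110:250,200:400],None,fx=4,fy=4,interpolation=cv2.INTER_CUBIC))
```

```text
3.45 [ 0.50278034 -0.21789729  0.01770736] [ 0.37614529 -0.40587853  0.14659137]
```

View pics/w3.png

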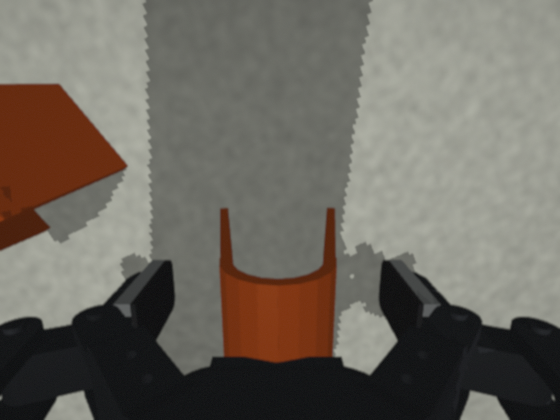

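View pics/s3c.png

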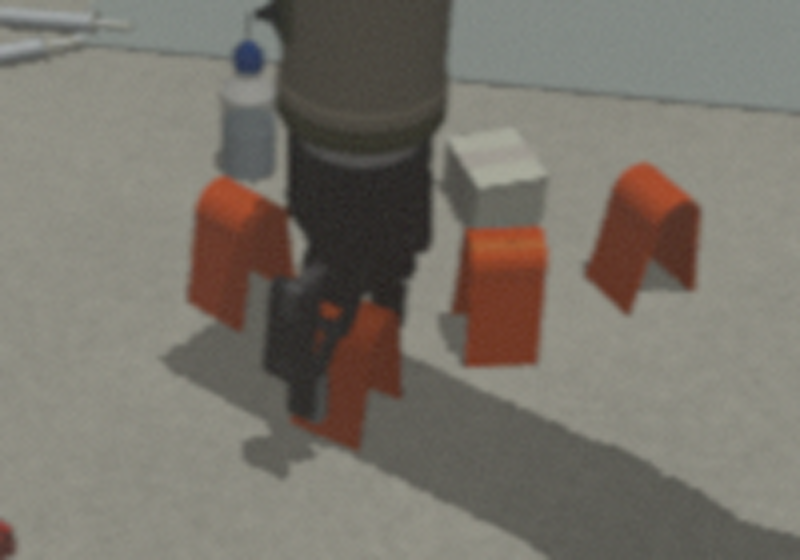

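Jaws and arch are centred together: jaws at 174 and 381, arch at 220 and 335. Next I'll check the centring along the strip using the side view's foot corners.

Run:
```python
from h import *
i=camera_info('side')
P=onplane(i,[(272.5,215.3),(290,222.3)],0)[:,:2]; print(P, np.linalg.norm(P[0]-P[1]))
m=P.mean(0); e=(P[0]-P[1]); e/=np.linalg.norm(e); print('yaw',np.degrees(np.arctan2(e[1],e[0])))
# crown end arc tops in crop: far-left (205,208)?
a=np.radians(66.1-90); x=np.array([np.cos(a),np.sin(a)]); y=np.array([-x[1],x[0]])
print('foot-mid rel TCP along x,y', (m-[.5028,-.2179])@x,(m-[.5028,-.2179])@y)
for n,c in (('top',[.5037,-.2166]),('wrist',[.5007,-.2172]),('side',[.5044,-.2109])):
    print(n,(np.array(c)-[.5028,-.2179])@x,(np.array(c)-[.5028,-.2179])@y)
im=cv2.imread('pics/top0.png')
it=camera_info('top')
```

```text
[[ 0.53374136 -0.19953282]
 [ 0.49120965 -0.18192741]] 0.046031470413187225
yaw -22.486424246136053
foot-mid rel TCP along x,y -0.002161783988957279 0.02876012387382106
top 0.00029614449689701727 0.0015531575699064453
wrist -0.0022035324167378515 -0.00021081956357371754
side -0.0013731847790842784 0.007048004225487605
```

Call:
{"fn": "move_arm", "kwargs": {"motion": "0 0 0 0; 0 0 0 0; 0 0 0 0; 0 0 0 0", "grip": 0.6, "force": 20}}

```text
clock: 4.05
position: [0.5017, -0.218, 0.0163]
ee_rot: [-0.386, 0.593, 0.386, 0.593]
ft_force: [-0.6, 1.1, 0.4]
grip_width: 0.599
```

Call:
{"fn": "move_arm", "kwargs": {"motion": "0 0 0 0; 0 0 0 0; 0 0 0 0", "grip": 0.53, "force": 20}}

```text
clock: 4.42
position: [0.5021, -0.2182, 0.0168]
ee_rot: [-0.386, 0.592, 0.386, 0.593]
ft_force: [-2.1, 0.6, 6.1]
grip_width: 0.53
```

Run:
```python
from h import *
o=get_obs(); snap('wrist','w4');print(o['clock'],o['position'],o['ft_force'],o['grip_width'])
```

```text
4.425 [ 0.50205749 -0.21816967  0.01683688] [-2.14168329  0.58324416  6.07090015] 0.5304104633685053
```

View pics/w4.png

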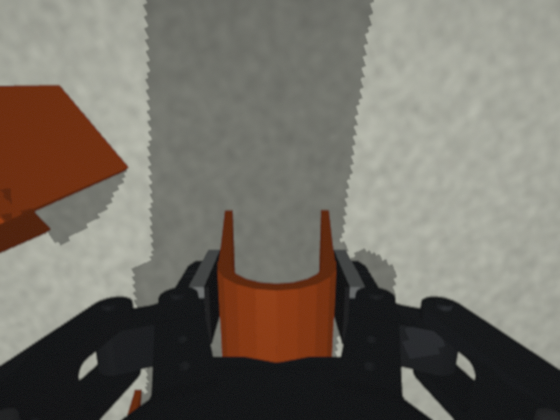

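The feet now span 224–330 px, against 220–335 when free, so the gap is about 51.6 mm. I'll squeeze a little more and lift.

Call:
{"fn": "move_arm", "kwargs": {"motion": "0 0 0 0; 0 0 0 0; 0 0 0 0; 0 0 0.01 0; 0 0 0.03 0; 0 0 0.06 0; 0 0 0.1 0; 0 0 0.13 0; 0 0 0.14 0; 0 0 0.14 0", "grip": 0.5, "force": 20}}

```text
clock: 5.72
position: [0.5017, -0.218, 0.1563]
ee_rot: [-0.386, 0.592, 0.386, 0.593]
ft_force: [-0.0, 0.6, -0.9]
grip_width: 0.504
```

Run:
```python
from h import *
import pickle
o=get_obs(); i=camera_info('wrist'); p,d=snap('wrist','w5');pickle.dump((o,i),open('pics/w5.pkl','wb'));print(o['clock'],o['position'],o['ft_force'],o['grip_width'])
snap('side','s5')
p=cv2.imread('pics/s5.png'); cv2.imwrite('pics/s5c.png',cv2.resize(p[60:220,200:400],None,fx=4,fy=4,interpolation=cv2.INTER_CUBIC))
```

```text
5.725 [ 0.50167769 -0.2179856   0.15634031] [-0.03921521  0.57543013 -0.90243126] 0.5041543415087548
```

View pics/w5.png

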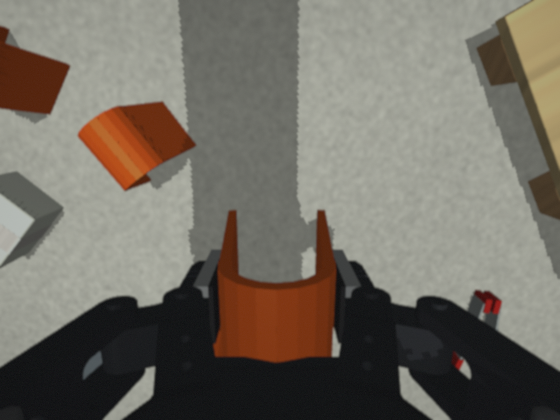

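View pics/s5c.png

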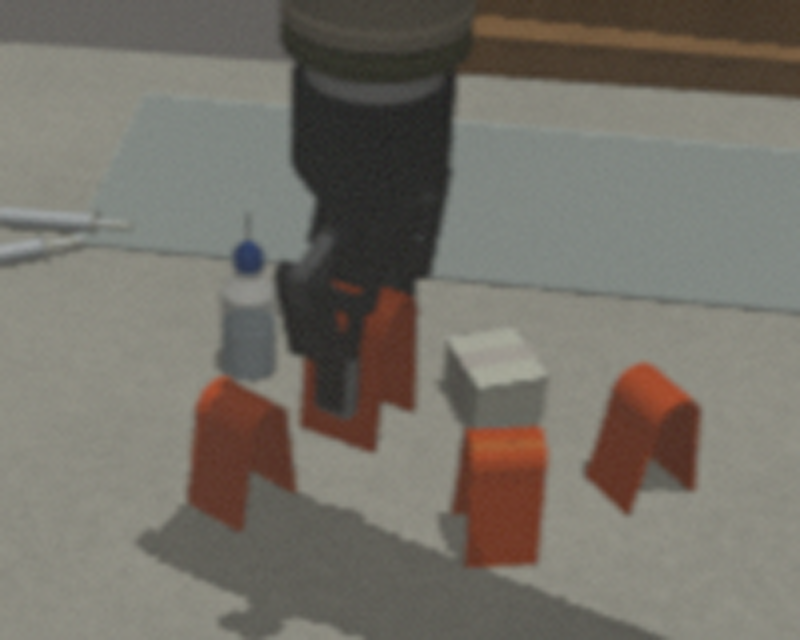

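The arch is lifted and level, with its feet at about (230,211) and (325,211) in the wrist image. Now I'll measure the gap and foot position in the tool frame.

Run:
```python
from h import *
import pickle
o,i=pickle.load(open('pics/w5.pkl','rb'))
for f in('w3','w4','w5'):
    p=cv2.imread(f'pics/{f}.png')[:,:,::-1].copy(); d=np.load(f'pics/{f}_d.npy'); m=orange(p)
    m2=m[:,200:350]
    for r in (208,210,211,212,213,214,216,220):
        u=np.where(m2[r])[0]+200
        if len(u): print(f,r,u.min(),u.max(),d[r,u.min()+1].round(4),d[r,u.max()-1].round(4))
p=cv2.imread('pics/w5.png')[:,:,::-1].copy();d=np.load('pics/w5_d.npy')
Rt=R.from_quat(o['ee_rot'])
def tool(P): return Rt.inv().apply(P-o['position'])
for uv in ((231,213),(324,213)):
    print(tool(deproj(i,[uv],[d[uv[1],uv[0]]])).round(4))
```

```text
w3 210 221 333 0.1599 0.1605
w3 211 221 333 0.1593 0.1578
w3 212 221 333 0.156 0.1559
w3 213 221 333 0.1547 0.1548
w3 214 221 333 0.1539 0.1539
w3 216 221 333 0.1505 0.1486
w3 220 221 333 0.1444 0.1436
w4 211 323 326 0.1607 0.1618
w4 212 226 327 0.1596 0.1593
w4 213 226 327 0.1579 0.1587
w4 214 226 327 0.1557 0.157
w4 216 225 327 0.153 0.1536
w4 220 225 328 0.1468 0.1472
w5 211 233 234 0.1606 0.1624
w5 212 230 323 0.1595 0.1595
w5 213 229 323 0.1589 0.1585
w5 214 229 323 0.1575 0.1563
w5 216 229 323 0.1536 0.1524
w5 220 228 324 0.1467 0.1482
[[ 0.0113  0.0231 -0.0219]]
[[0.0106 0.0233 0.0212]]
```

Gap is about 47 mm at opening 0.504. Carry it over the marks, turning +0.52 rad.

Call:
{"fn": "move_arm", "kwargs": {"motion": "0.005 0.03 0 0.05; 0.013 0.08 0 0.12; 0.021 0.13 0 0.2; 0.029 0.18 0 0.28; 0.037 0.23 0 0.36; 0.045 0.28 0 0.44; 0.051 0.315 0 0.5; 0.054 0.335 0 0.52; 0.054 0.335 0 0.52; 0.054 0.335 0 0.52"}}

```text
clock: 7.08
position: [0.5558, 0.1147, 0.1562]
ee_rot: [0.525, -0.475, -0.524, -0.474]
ft_force: [0.2, -0.3, -0.3]
grip_width: 0.5
```

Run:
```python
from h import *
import pickle
o=get_obs(); i=camera_info('wrist'); p,d=snap('wrist','w6');pickle.dump((o,i),open('pics/w6.pkl','wb'));print(o['clock'],o['position'],o['ft_force'],o['grip_width'])
M=R.from_quat(o['ee_rot']).as_matrix(); print('jaw yaw',np.degrees(np.arctan2(M[1,2],M[0,2])),M[:,0])
snap('side','s6')
p=cv2.imread('pics/s6.png'); cv2.imwrite('pics/s6c.png',cv2.resize(p[220:400,130:330],None,fx=4,fy=4,interpolation=cv2.INTER_CUBIC)[:600])
```

```text
7.075 [0.55579066 0.11466789 0.156231  ] [ 0.1972261  -0.29840437 -0.31479425] 0.5003878107012069
jaw yaw 95.72472787246991 [-2.09562668e-04 -9.23048785e-04 -9.99999552e-01]
```

View pics/w6.png

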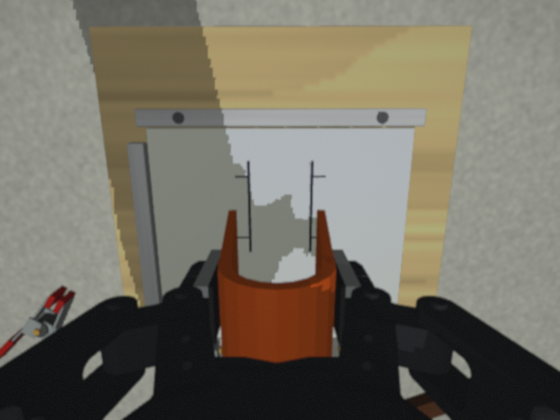

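View pics/s6c.png

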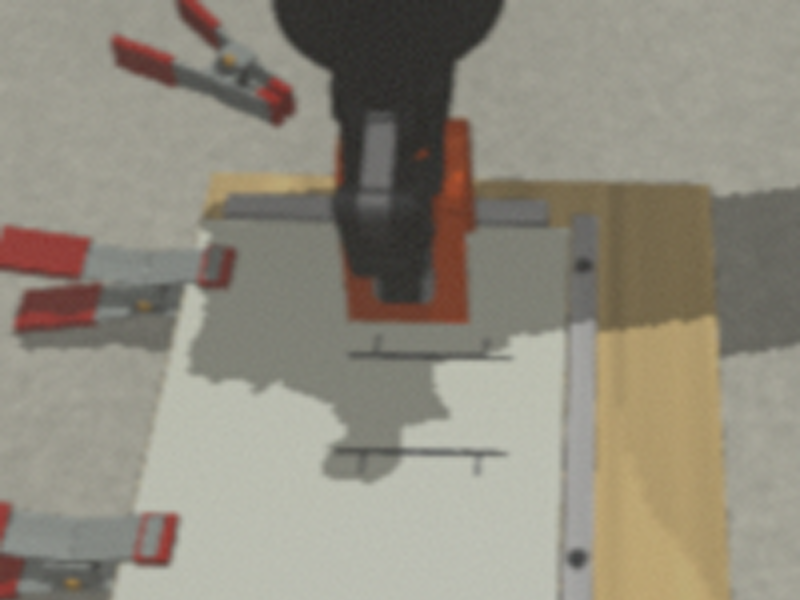

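Wrist view: lines at columns ≈249 and ≈311.5, parallel to the image's vertical. The four cross-ticks are at about (243,177), (243,237), (318,177) and (316,237). Comparing these with the feet in the tool frame.

Run:
```python
from h import *
import pickle
o,i=pickle.load(open('pics/w6.pkl','rb')); g=cv2.imread('pics/w6.png',0); d=np.load('pics/w6_d.npy'); p=cv2.imread('pics/w6.png')[:,:,::-1].copy()
bh=cv2.morphologyEx(g,cv2.MORPH_BLACKHAT,np.ones((9,9),np.uint8)).astype(float)
Rt=R.from_quat(o['ee_rot']); tool=lambda P: Rt.inv().apply(P-o['position'])
C=[]
for c0 in (249,312):
    pts=[]
    for r in range(165,206):
        w=bh[r,c0-4:c0+5]; 
        if w.max()>15 and r not in range(173,181): pts.append((np.average(np.arange(c0-4,c0+5),weights=w**2),r))
    pts=np.array(pts); W=onplane(i,pts,.052); T=tool(W); a,b=np.polyfit(W[:,0],W[:,1],1); 
    print('line tool z mean',T[:,2].mean().round(4),'yaw',np.degrees(np.arctan(a)).round(2),'depth z',np.median(deproj(i,pts,[d[int(r),int(c)] for c,r in pts.round()])[:,2]).round(4))
    C.append(W.mean(0))
# ticks rows
for c0 in (241,319):
    col=bh[150:260,c0-2:c0+3].mean(1); print(c0,[(k+150,round(col[k],1)) for k in range(1,109) if col[k]>8])
for r in (176,177,237,238): print(r,onplane(i,[(243,r),(318,r)],.052).round(4).tolist())
m=orange(p)[:,200:350]
for r in (211,212,213,214):
    u=np.where(m[r])[0]+200; 
    if len(u): print(r,u.min(),u.max(),tool(deproj(i,[(u.min()+1,r),(u.max()-1,r)],[d[r,u.min()+1],d[r,u.max()-1]])).round(4).tolist())
```

```text
line tool z mean -0.0207 yaw 6.2 depth z 0.0511
line tool z mean 0.0252 yaw 5.94 depth z 0.051
241 [(175, np.float64(26.0)), (176, np.float64(47.8)), (177, np.float64(39.0)), (178, np.float64(15.4)), (236, np.float64(26.2)), (237, np.float64(42.8)), (238, np.float64(27.4))]
319 [(174, np.float64(8.8)), (175, np.float64(36.2)), (176, np.float64(62.8)), (177, np.float64(42.8)), (178, np.float64(13.2)), (209, np.float64(24.8)), (210, np.float64(50.6)), (211, np.float64(69.2)), (212, np.float64(71.8)), (213, np.float64(66.8)), (214, np.float64(58.4)), (215, np.float64(48.0)), (216, np.float64(37.4)), (217, np.float64(29.4)), (218, np.float64(25.2)), (219, np.float64(20.2)), (220, np.float64(15.6)), (221, np.float64(10.2)), (222, np.float64(10.0)), (223, np.float64(10.6)), (224, np.float64(10.8)), (225, np.float64(11.0)), (226, np.float64(11.0)), (227, np.float64(9.2))]
176 [[0.533, 0.0877, 0.052], [0.5276, 0.1418, 0.052]]
177 [[0.5338, 0.0878, 0.052], [0.5283, 0.1419, 0.052]]
237 [[0.5797, 0.0912, 0.052], [0.574, 0.148, 0.052]]
238 [[0.5805, 0.0913, 0.052], [0.5748, 0.1481, 0.052]]
212 230 322 [[0.0117, 0.0238, -0.0215], [0.0112, 0.0239, 0.0203]]
213 229 323 [[0.0109, 0.0235, -0.0218], [0.0107, 0.0236, 0.0207]]
214 229 323 [[0.0106, 0.0231, -0.0218], [0.0083, 0.0238, 0.0204]]
```

Call:
{"fn": "move_arm", "kwargs": {"motion": "0 0.0005 -0.02 0; 0 0.0005 -0.05 0; 0 0.0005 -0.07 0; 0 0.0005 -0.078 0; 0 0.0005 -0.08 0; 0 0.0005 -0.08 0; 0 0.0005 -0.08 0"}}

```text
clock: 8.05
position: [0.5561, 0.1175, 0.0771]
ee_rot: [0.525, -0.473, -0.525, -0.474]
ft_force: [0.4, -0.3, 0.4]
grip_width: 0.503
```

```bash
cat > look.py <<'E'
import sys
from h import *
import pickle
f=sys.argv[1]
o=get_obs(); i=camera_info('wrist'); p,d=snap('wrist','w'+f);pickle.dump((o,i),open(f'pics/w{f}.pkl','wb'));print(o['clock'],o['position'].round(4),o['ft_force'].round(2),o['grip_width'])
q,_=snap('side','s'+f); cv2.imwrite(f'pics/s{f}c.png',cv2.resize(q[260:400,150:320,::-1],None,fx=4,fy=4,interpolation=cv2.INTER_CUBIC))
m=orange(p)[:,200:350]
for r in (210,211,212,213,214,216):
    u=np.where(m[r])[0]+200
    if len(u): print(r,u.min(),u.max())
E
python3 look.py 7
```

```text
8.05 [0.5561 0.1175 0.0771] [ 0.36 -0.28  0.42] 0.50286429872276
210 321 321
211 230 322
212 230 323
213 230 323
214 229 323
216 229 323
```

View pics/w7.png

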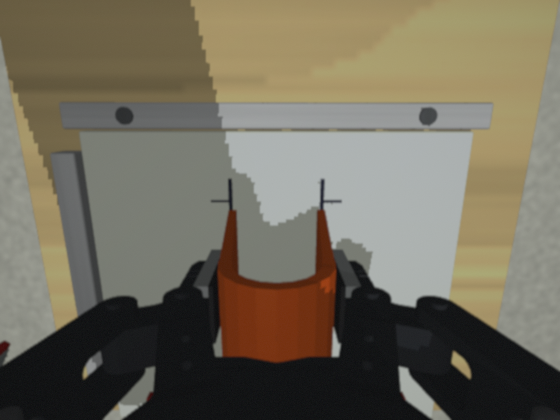

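View pics/s7c.png

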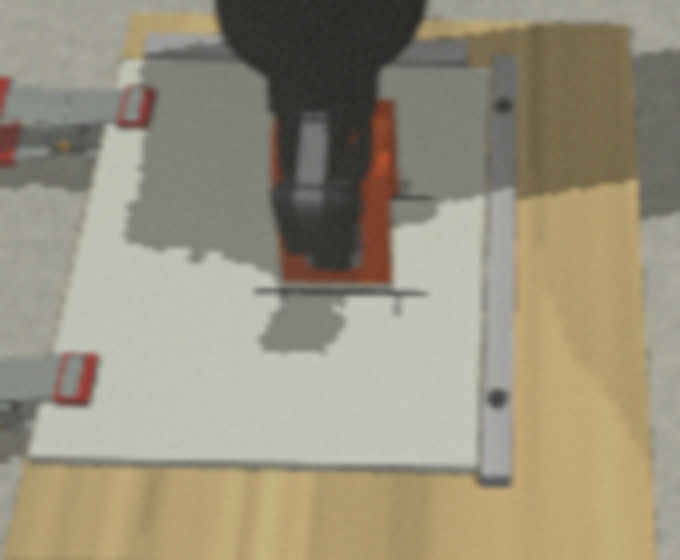

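Feet and lines share the same centre (feet 229.5–323.5 px, lines at 230 and 322.5 px). I'll squeeze to the final gap now, then lower gently.

Call:
{"fn": "move_arm", "kwargs": {"motion": "0 0 0 0; 0 0 0 0; 0 0 0 0; 0 0 -0.003 0; 0 0 -0.005 0; 0 0 -0.006 0; 0 0 -0.006 0", "grip": 0.482, "force": 20}}

```text
clock: 9.02
position: [0.5556, 0.1174, 0.0702]
ee_rot: [-0.525, 0.474, 0.525, 0.473]
ft_force: [0.8, 0.4, 0.1]
grip_width: 0.486
```

```bash
python3 look.py 8
```

```text
9.025 [0.5556 0.1174 0.0702] [0.76 0.42 0.13] 0.4858230970481748
211 231 322
212 231 322
213 231 322
214 230 322
216 230 322
```

Call:
{"fn": "move_arm", "kwargs": {"motion": "0 0 -0.001 0; 0 0 -0.002 0; 0 0 -0.002 0"}}

```text
clock: 9.5
position: [0.5559, 0.1175, 0.0693]
ee_rot: [-0.525, 0.473, 0.525, 0.474]
ft_force: [-4.7, -1.6, 10.3]
grip_width: 0.485
```

```bash
python3 look.py 9
```

```text
9.5 [0.5559 0.1175 0.0693] [-4.71 -1.63 10.28] 0.4853936718074079
211 234 321
212 231 322
213 231 322
214 230 322
216 230 322
```

View pics/w9.png

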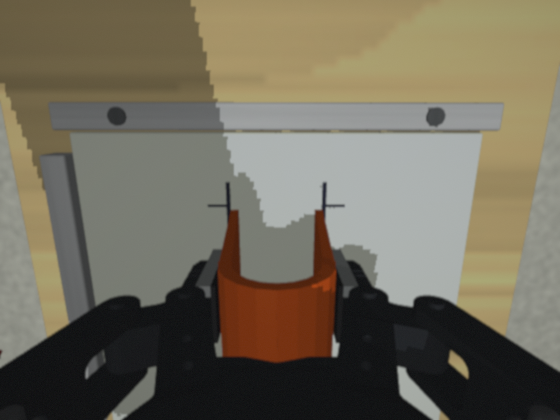

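View pics/s9c.png

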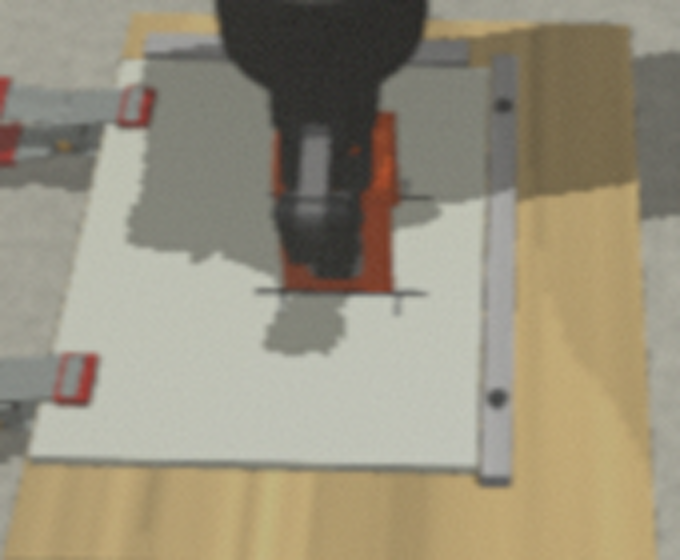

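Landed, with 10 N on the plate. Feet span 231–322 px; the line centres are at about 228 and 325 px and 46 mm apart, so the gap is about 44 mm, centred. The strip ends sit just inside the ticks. Now I'll hold.

Call:
{"fn": "move_arm", "kwargs": {"motion": "0 0 0 0; 0 0 0 0; 0 0 0 0; 0 0 0 0; 0 0 0 0; 0 0 0 0; 0 0 0 0; 0 0 0 0; 0 0 0 0; 0 0 0 0"}}

```text
clock: 10.85
position: [0.5559, 0.1175, 0.0693]
ee_rot: [0.525, -0.473, -0.525, -0.474]
ft_force: [-3.8, -0.9, 8.6]
grip_width: 0.486
```

```bash
python3 look.py 10
python3 - <<'E'
from h import *
import pickle
o,i=pickle.load(open('pics/w10.pkl','rb')); g=cv2.imread('pics/w10.png',0); p=cv2.imread('pics/w10.png')[:,:,::-1].copy(); d=np.load('pics/w10_d.npy')
bh=cv2.morphologyEx(g,cv2.MORPH_BLACKHAT,np.ones((9,9),np.uint8)).astype(float)
X=np.array([np.cos(np.radians(5.9)),np.sin(np.radians(5.9))]);Y=np.array([-X[1],X[0]])
ys=[]
for c0 in (228,324):
    pts=np.array([(np.average(np.arange(c0-3,c0+4),weights=bh[r,c0-3:c0+4]**2),r) for r in list(range(188,201))]); W=onplane(i,pts,.052)[:,:2]; ys.append((W@Y).mean()); print(pts[0],pts[-1])
r=211.5
P=onplane(i,[(230.5,r),(322.5,r)],.052)[:,:2]; print('lines y',ys,'sep',ys[1]-ys[0]); print('feet rel mid',P@Y-np.mean(ys),'gap',abs((P@Y)[1]-(P@Y)[0]))
T=[]
for c0 in (216,337):
    col=bh[198:212,c0-3:c0+4].mean(1); T.append((c0,np.average(np.arange(198,212),weights=col**2)))
W=onplane(i,T,.052)[:,:2]; tx=(W@X).mean(); print('ticks',T,'foot end from tick mm (want +1)',(P@X-tx)*1000)
# crown heights along strip: pitch
m=orange(p); v,u=np.where(m>0); k=(abs(u-277)<8)&(v>270)&(d[v,u]>0); Q=deproj(i,np.c_[u,v][k],d[v,u][k]); s=Q[:,:2]@X; a=np.polyfit(s,Q[:,2],1); print('crown z',np.median(Q[:,2]),'pitch rad',a[0],np.ptp(s))
E
```

```text
10.85 [0.5559 0.1175 0.0693] [-3.79 -0.92  8.6 ] 0.48634595943630304
211 234 321
212 231 322
213 231 322
214 230 322
216 230 322
[227.40029212 188.        ] [227.85529071 200.        ]
[324.0232421 188.       ] [323.60456197 200.        ]
lines y [np.float64(0.03623088524498038), np.float64(0.08190005965081215)] sep 0.04566917440583177
feet rel mid [-0.02179822  0.02251182] gap 0.044310045772743376
ticks [(216, np.float64(205.29500106627194)), (337, np.float64(205.33338963403776))] foot end from tick mm (want +1) [3.07573591 3.07416901]
crown z 0.1306551940431363 pitch rad 0.018811965411323607 0.023542118218005226
```

Gap is 44.3 mm, 0.4 mm off centre across the lines and about 2 mm along them, with 0.02 rad pitch. All are within tolerance. I'll finish the hold.

Call:
{"fn": "move_arm", "kwargs": {"motion": "0 0 0 0; 0 0 0 0; 0 0 0 0; 0 0 0 0; 0 0 0 0; 0 0 0 0; 0 0 0 0; 0 0 0 0; 0 0 0 0; 0 0 0 0"}}

```text
clock: 12.2
position: [0.5559, 0.1175, 0.0693]
ee_rot: [-0.525, 0.473, 0.525, 0.474]
ft_force: [-3.6, -1.0, 10.1]
grip_width: 0.484
```

Call:
{"fn": "move_arm", "kwargs": {"motion": "0 0 0 0; 0 0 0 0; 0 0 0 0; 0 0 0 0; 0 0 0 0; 0 0 0 0; 0 0 0 0; 0 0 0 0; 0 0 0 0; 0 0 0 0"}}

```text
clock: 13.45
position: [0.5559, 0.1175, 0.0693]
ee_rot: [-0.525, 0.473, 0.525, 0.474]
ft_force: [-3.9, -0.9, 11.2]
grip_width: 0.486
```

```bash
python3 look.py 11; python3 -c "
from workcell import *
hand_in()"
```

```text
13.45 [0.5559 0.1175 0.0693] [-3.94 -0.93 11.17] 0.4863203345500708
211 234 322
212 231 322
213 231 322
214 230 322
216 230 322
the job is handed in; nothing more can be done
```

I picked up the leftmost orange arch and set it crown up on the ink lines. I squeezed the legs by setting the gripper opening (about 0.486), held it still for about 4 s, and handed in at about 13.5 s while still gripping.

**Last checks from the wrist camera:**

| Check | Measured | Allowed |
|---|---|---|
| Foot gap | 44.3 mm | 41–47 mm |
| Offset across the lines | 0.4 mm | 4 mm |
| Offset along the lines | about 2 mm, towards +x | 7 mm |
| Lean along the strip | about 0.02 rad | 0.10 rad |

- **Contact and stillness:** the feet are down on the plate under about 10 N, with a steady sideways pull of about 4 N. The pose and foot pixels stayed the same throughout the hold.
- **Less certain:** the cameras disagreed by up to about 3 mm on absolute positions, so I aligned the feet to the lines in the wrist view. The side view put the offset along the lines at about 1 mm instead of 2 mm.
- **Not measured:** the squeeze on each leg, which has no sensor. I also didn't re-measure the bottle, block and spare clamp at the end; the arm passed well above the clamp and never came near the other two.

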